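# Open the hardener bottle at the moulding bench

## Task

Open the red-capped hardener bottle: push its safety cap straight down, keep it down while you turn it anticlockwise (seen from above) about a sixth of a turn until it is free, then lift it off. Finish while still holding the cap in the gripper, level and still, about 10 cm straight above the mouth of the bottle; do not put it down or let go. Leave the blue-capped bottle, the cup, the slick and the brush alone.

Things in the scene. Friction and masses are not known exactly. Their poses are not given: they have to be found in the camera images.
- red_cap_center (a point): Centre (half-way up, on the axis) of the red push-and-turn safety cap of the hardener bottle: round, ribbed, 51 mm across, 42 mm tall, about 60 g, white arrow arc on top. Locked, its underside is 156 mm and its top 198 mm above the bench. Upper 22 mm solid, lower 20 mm a skirt round the neck; grips equally well at any yaw. Locked it cannot lift and turns only 2 degrees of play.
- red_cap: The red cap itself, with its origin at the centre of its underside, z up, x parallel to the bottle's x while locked. Pressed down more than 4 mm it can turn anticlockwise seen from above (clockwise is blocked); it bottoms out at 6.5 mm. Keep it down while turning. Turned 35 to 85 degrees (60 is best) it lifts off freely; at 87 degrees it meets a stop.
- red_seal (a joint): Travel (m) of the sprung seal in the red-capped bottle's neck, pressed down by the cap: about 0 with the cap locked, 0.0065 with the cap bottomed out, -0.001 with the cap off. It pushes the cap up with about 4 N locked, plus 1.5 N per mm (14 N bottomed out).
- red_bottle: White square plastic hardener bottle, 84 mm square, shoulder up to 147 mm, red side labels, fixed upright in a 112 mm square steel cradle screwed to the bench, so that it neither turns nor moves. Origin on the bench on the bottle's axis, z up.
- red_mouth (a point): Centre of the mouth of the red-capped bottle's neck, on its axis, 169.5 mm above the bench (inside the cap while it is on).
- blue_cap_center (a point): Centre of the blue cap of the other bottle (resin), same shape and size as the red cap. To be left alone.
- blue_bottle: The blue-capped bottle in its cradle, otherwise like the red-capped one. Origin on the bench on its axis.
- cup: Small loose steel cup, 60 mm across and 60 mm tall, standing between the two bottles; origin at the centre of its underside. To be left alone.
- slick: Moulder's steel spoon slick, 190 mm long, loose on the bench beside the bottles, to the robot's right; origin under its middle. To be left alone.
- brush: Brush with wooden handle, 180 mm long, loose on the bench beside the bottles, to the robot's left; origin under its middle. To be left alone.
- flask: Plywood moulding frame full of sand with two round tree plates, 266 x 548 mm, 56 mm high, fixed on the bench beyond the bottles; origin under its centre.
Things that resemble listed ones, but are neither listed nor needed, are in the scene too. Several things have the shape of the red_cap; the one meant has the colours described above. What is shaped like the red_bottle but green is not meant.

How it is judged (in metres and radians):
On the way, in this order (a step that is already met when the one before it is completed fails the run):
1. the red cap is pressed down on its spring, still unturned (value of joint red_seal above 0.003 m and angle between the x axis of red_cap and the x axis of red_bottle, either way round below 0.3 rad), for 0.05 s.
2. the red cap is turned free while on the neck (angle between the x axis of red_cap and the x axis of red_bottle, either way round above 0.5 rad and z of red_cap in the frame of red_bottle below 0.16 m), for 0.05 s.
At the end, for the whole second after the job is handed in: Gripper still holds the red cap (over 1 N) clear of the bottle, underside 50 to 160 mm above the mouth, within 40 mm of the bottle axis, level within 0.3 rad, still; blue cap within 4 mm, cup, slick and brush within 20 mm of their starts (z of red_cap in the frame of red_mouth between 0.05 and 0.16 m and horizontal distance between red_cap and red_mouth below 0.04 m and angle between red_cap's own z axis and vertical below 0.3 rad and linear speed of red_cap below 0.03 m/s and contact force between the fingers and red_cap above 1 N and contact force between red_cap and red_bottle below 0.05 N and distance of blue_cap_center from where it was at the start of the episode below 0.004 m and distance of each of cup, slick, brush from where it was at the start of the episode below 0.02 m); the arm keeps its last pose, push and grip.
It fails at once if the blue cap is pressed, turned or moved (distance of blue_cap_center from where it was at the start of the episode above 0.004 m).
It fails at once if the cup, slick or brush is knocked away (distance of any of cup, slick, brush from where it was at the start of the episode above 0.02 m).
It also fails if it takes over 38 s, if anything falls off the work surface, if the arm or the gripper's body presses on something with over 40 N, if the wrist force passes 120 N, or if a joint passes its speed limit or range.

## Robot

A 7-joint arm with a two-finger parallel gripper is mounted at the origin on the work surface. World frame = base frame: x ahead of the robot, y to its left, z up, the work surface at z = 0. Lengths are in mm, angles in rad, forces in N, time in s.
With the tool pointing down it reaches from about 400 to 875 mm from the base axis. Payload 4.4 kg.
Tool frame: the origin (TCP) lies midway between the tips of the shut fingers; the grasp point (between the pads) lies 19 mm behind it; z points along the fingers, y is the line along which they close (so a half turn about z gives the same grasp; the last joint's range is limited). The gripper opens to 85 mm and grips with 20 to 120 N. Pads are 22 mm wide; open, the fingers measure 114 mm over their backs; the gripper's body (76 mm by 85 mm) begins 54 mm behind the grasp point. The pads swing forward as they close: fully open they stand 13 mm farther back than shut.
Start: joints at [-1.205, 0.628, 0.038, 1.517, -0.027, 0.996, -0.02], TCP at [272.008, 590.364, 231.313] pointing down, gripper open.
Joint ranges: [-3.06, 3.06], [-0.37, 2.12], [-1.25, 1.32], [0.18, 2.47], [-1.1, 4.24], [0.23, 1.98], [-2.94, 2.94]. Speed limits (rad/s): [2.57, 2.57, 3.14, 3.14, 3.14, 3.14, 3.14].

## Interface

Orientations are given as [roll, pitch, yaw] about the fixed x, y, z axes, in that order (R = Rz(yaw) Ry(pitch) Rx(roll)).
In Python, from cell import read_state, get_image, finish_job gives the robot as it stands.
- The arm moves only by the tool send_rows, never from a script. Its argument "series" is a list of rows, each an object of numbers: "ax", "ay", "az": the turn, a rotation vector about the tool's x, y, z in rad; "dx", "dy", "dz": the shift along the tool's x, y, z in cm; "hand": the closure, from 0 (fully open) to 1 (shut). In form: [{"ax": .., "ay": .., "az": .., "dx": .., "dy": .., "dz": .., "hand": ..}, ...]. A call has 1 to 10 rows; each row is the pose to reach, as a shift and turn from the pose commanded when the call began, along the tool's axes at that moment; what a row does not reach only later rows make up. A row lasts 1/10 s, in which the tool goes at most 50 mm and 8.59 degrees, less where a joint would pass 70% of its speed; a pose out of reach is approached as far as the arm can. A call with a gripper value outside its range is refused whole. The fingers move at their own pace and stop on an object; the grip force is fixed at half the most. Time passes only in rows, so rows that repeat a pose let the fingers close. It gives the time, the measured TCP pose, the force, the opening and the grip force at its end, in the units of the state.
- read_state(): the state, without advancing time (a new reading comes with each control period).
- get_image(name): name is "scene" or "top" or "wrist"; returns a dict with "pixels" (480x640x3 uint8, red, green, blue), "mtx" (3x3 intrinsics, pixels), "R" (3x3) and "t" (3): a world point X has camera coordinates R X + t. Camera axes: x right, y down, z forward; pixel columns grow to the right and rows downward; lengths in mm; the calibration is good to about 2 mm. A picture is of the moment at which its call begins. There is no depth.
- finish_job(): hands the job in; it is judged then, once.
The state is a dict: "clock": time; "qpos": joint angles; "qd": joint speeds; "tau": joint torques, N m; "eef_pos": TCP position; "tool_rot": TCP orientation; "force": force on the tool from outside, world axes, zero at the start; "torque": the same for the moment, N m; "width": finger opening in mm; "gripper_force": force on a finger pad.
Only numpy, scipy, OpenCV 4.12 (cv2) and the standard library are available. Lean on these libraries where they do the work, as an engineer would, in place of code of your own. Each camera call takes 0.05 s, during which the arm holds its last target. There are 200 camera calls.

## Working session

There is one attempt and no reset: what is moved stays moved. The work goes in short steps, Python scripts to look and compute and a tool call to move; the robot and the scene stay as the last step left them, time stands still between calls to the robot, and variables do not carry over. Pictures are saved under pics/ and viewed, at most 10 in all, crops included, and the job is handed in when it is done.

Besides the shell and the picture viewer there is one more tool, called after ">>>" in YAML: its name, and indented under it one key for each argument. send_rows: Moves the arm, as the interface text tells. Its arguments: {"type":"object","properties":{"series":{"type":"array","items":{"type":"object","properties":{"ax":{"type":"number"},"ay":{"type":"number"},"az":{"type":"number"},"dx":{"type":"number"},"dy":{"type":"number"},"dz":{"type":"number"},"hand":{"type":"number"}}}}},"required":["series"]}

```bash
mkdir -p pics; python3 - <<'E'
from cell import *
import cv2,pickle
s=read_state();print({k:s[k] for k in("clock","eef_pos","tool_rot","width","force")})
for n in("top","scene"):
    d=get_image(n);pickle.dump(d,open(n+".pkl","wb"));cv2.imwrite(f"pics/{n}1.png",d["pixels"][:,:,::-1])
E
```

```text
{'clock': 0.0, 'eef_pos': array([271.71720392, 589.75123758, 230.37115889]), 'tool_rot': array([-3.13960662e+00,  2.20572381e-05,  2.70983203e+00]), 'width': 85.37849812474454, 'force': array([-0.18467923, -0.6730279 ,  0.63296353])}
```

View pics/top1.png

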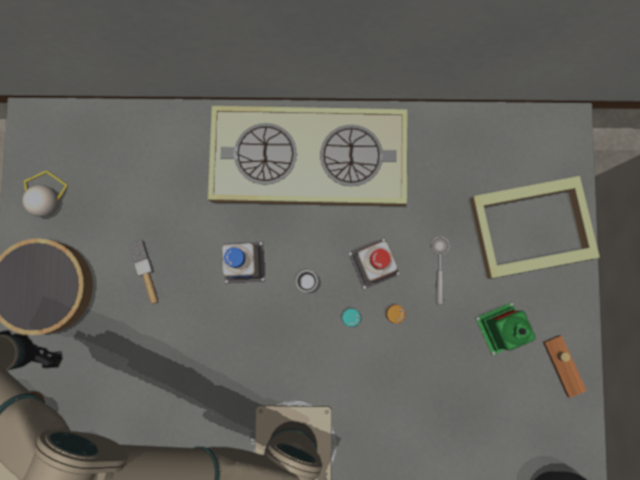

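View pics/scene1.png

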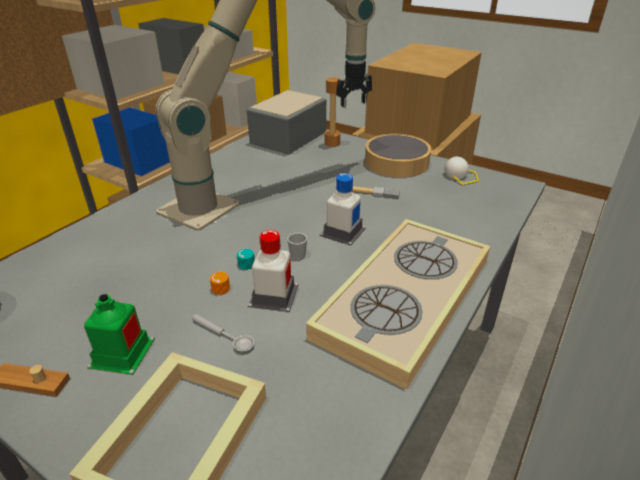

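The top view shows the red cap on its white bottle at (380,259), the blue cap at (234,258), the cup at (307,281), and loose teal (351,317) and orange (396,314) caps. In the scene view the red cap is at (270,242) and the green bottle at (117,330). The candidates shaped like the cap are red, blue, teal and orange. The red one on the white bottle fits the description. I'll confirm it in a crop and triangulate.

```bash
cat > h.py <<'E'
import numpy as np,cv2,pickle
def load(n): return pickle.load(open(n+".pkl","rb"))
def onz(d,u,v,z):
    r=d["R"].T@np.linalg.inv(d["mtx"])@[u,v,1]; c=-d["R"].T@d["t"]
    return c+r*(z-c[2])/r[2]
def proj(d,X):
    p=d["mtx"]@(d["R"]@np.array(X,float)+d["t"]); return p[:2]/p[2]
E
python3 - <<'E'
from h import *
t=load("top");s=load("scene")
im=lambda d:np.ascontiguousarray(d["pixels"][:,:,::-1])
a=cv2.resize(im(t)[225:300,320:420],(400,300),interpolation=cv2.INTER_CUBIC);b=cv2.resize(im(s)[220:320,210:310],(300,300),interpolation=cv2.INTER_CUBIC)
cv2.imwrite("pics/c1.png",np.hstack([a,b]))
def red(d,x0,x1,y0,y1):
    p=d["pixels"].astype(int)[y0:y1,x0:x1];m=(p[...,0]>110)&(p[...,1]<60)&(p[...,2]<60);y,x=np.nonzero(m);return x.min()+x0,x.max()+x0,y.min()+y0,y.max()+y0,x.mean()+x0,y.mean()+y0
rt=red(t,360,400,240,280);rs=red(s,255,285,225,258);print(rt,rs)
P=[d["mtx"]@np.c_[d["R"],d["t"]] for d in(t,s)]
X=cv2.triangulatePoints(P[0],P[1],np.array(rt[4:]),np.array(rs[4:]));print((X[:3]/X[3]).T)
print(onz(t,*rt[4:],190),onz(t,234,258,198),onz(t,307,281,60),-t["R"].T@t["t"])
E
```

```text
(np.int64(371), np.int64(388), np.int64(250), np.int64(267), np.float64(381.4166666666667), np.float64(257.78846153846155)) (np.int64(260), np.int64(279), np.int64(232), np.int64(253), np.float64(269.71311475409834), np.float64(242.6502732240437))
[[ 497.55782125 -223.11534605  178.57350952]]
[ 496.22710572 -222.38525207  190.        ] [491.07326542 145.79981855 198.        ] [441.06249969 -33.34977597  60.        ] [ 379.38153417  -77.45145146 1697.07324293]
```

View pics/c1.png

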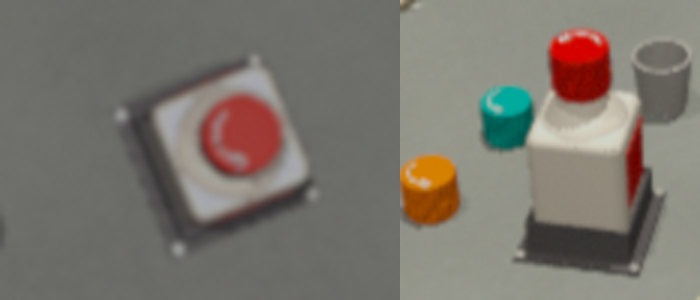

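The crop confirms it: a red cap with a white arc, on a white bottle with a red label, in a dark cradle at about (497,-223). I'm moving there by way of a midpoint.

>>> send_rows:
  series:
    - {"dx": -2,"dy": -2,"dz": -3,"az": 0.08,"hand": 0}
    - {"dx": -5,"dy": -5,"dz": -6.9,"az": 0.16,"hand": 0}
    - {"dx": -8.5,"dy": -8,"dz": -6.9,"az": 0.24,"hand": 0}
    - {"dx": -12,"dy": -11,"dz": -6.9,"az": 0.32,"hand": 0}
    - {"dx": -15.5,"dy": -14.5,"dz": -6.9,"az": 0.4,"hand": 0}
    - {"dx": -19,"dy": -17.5,"dz": -6.9,"az": 0.48,"hand": 0}
    - {"dx": -22.5,"dy": -21,"dz": -6.9,"az": 0.56,"hand": 0}
    - {"dx": -26,"dy": -24,"dz": -6.9,"az": 0.64,"hand": 0}
    - {"dx": -29,"dy": -27,"dz": -6.9,"az": 0.72,"hand": 0}
    - {"dx": -32.4,"dy": -30.2,"dz": -6.9,"az": 0.8,"hand": 0}

```text
invalid input at $.series[0]: expected keys ax, ay, az, dx, dy, dz, hand
```

>>> send_rows:
  series:
    - {"ax": 0,"ay": 0,"dx": -2,"dy": -2,"dz": -3,"az": 0.08,"hand": 0}
    - {"ax": 0,"ay": 0,"dx": -5,"dy": -5,"dz": -6.9,"az": 0.16,"hand": 0}
    - {"ax": 0,"ay": 0,"dx": -8.5,"dy": -8,"dz": -6.9,"az": 0.24,"hand": 0}
    - {"ax": 0,"ay": 0,"dx": -12,"dy": -11,"dz": -6.9,"az": 0.32,"hand": 0}
    - {"ax": 0,"ay": 0,"dx": -15.5,"dy": -14.5,"dz": -6.9,"az": 0.4,"hand": 0}
    - {"ax": 0,"ay": 0,"dx": -19,"dy": -17.5,"dz": -6.9,"az": 0.48,"hand": 0}
    - {"ax": 0,"ay": 0,"dx": -22.5,"dy": -21,"dz": -6.9,"az": 0.56,"hand": 0}
    - {"ax": 0,"ay": 0,"dx": -26,"dy": -24,"dz": -6.9,"az": 0.64,"hand": 0}
    - {"ax": 0,"ay": 0,"dx": -29,"dy": -27,"dz": -6.9,"az": 0.72,"hand": 0}
    - {"ax": 0,"ay": 0,"dx": -32.4,"dy": -30.2,"dz": -6.9,"az": 0.8,"hand": 0}

```text
clock: 1.1
eef_pos: [439.8, 179.1, 300.2]
tool_rot: [-3.141, -0.0, 1.907]
force: [1.5, 0.0, 1.2]
width: 85.6
gripper_force: 0.0
```

>>> send_rows:
  series:
    - {"ax": 0,"ay": 0,"dx": -4,"dy": -0.9,"dz": 0,"az": 0.08,"hand": 0}
    - {"ax": 0,"ay": 0,"dx": -8,"dy": -1.7,"dz": 0,"az": 0.16,"hand": 0}
    - {"ax": 0,"ay": 0,"dx": -12,"dy": -2.6,"dz": 0,"az": 0.24,"hand": 0}
    - {"ax": 0,"ay": 0,"dx": -16,"dy": -3.4,"dz": 0,"az": 0.32,"hand": 0}
    - {"ax": 0,"ay": 0,"dx": -20,"dy": -4.3,"dz": 0,"az": 0.4,"hand": 0}
    - {"ax": 0,"ay": 0,"dx": -24,"dy": -5.2,"dz": 0,"az": 0.48,"hand": 0}
    - {"ax": 0,"ay": 0,"dx": -28,"dy": -6,"dz": 0,"az": 0.56,"hand": 0}
    - {"ax": 0,"ay": 0,"dx": -32,"dy": -6.9,"dz": 0,"az": 0.64,"hand": 0}
    - {"ax": 0,"ay": 0,"dx": -36,"dy": -7.8,"dz": 0,"az": 0.72,"hand": 0}
    - {"ax": 0,"ay": 0,"dx": -39.6,"dy": -8.5,"dz": 0,"az": 0.76,"hand": 0}

```text
clock: 2.1
eef_pos: [491.0, -223.2, 300.1]
tool_rot: [-3.141, 0.0, 1.147]
force: [0.8, 0.7, 0.3]
width: 85.5
gripper_force: 0.0
```

```bash
python3 - <<'E'
from cell import *
import cv2,pickle
d=get_image("wrist");pickle.dump(d,open("wrist.pkl","wb"));cv2.imwrite("pics/w1.png",d["pixels"][:,:,::-1])
s=read_state();print(s["clock"],s["eef_pos"],s["tool_rot"],s["force"],s["qpos"].round(2))
from h import *
print(proj(d,[496,-223,198]))
E
```

```text
2.15 [ 490.94272964 -230.4996675   300.58118965] [3.13761045 0.00637697 1.13921613] [ 2.12332406 -5.40358817  0.79407063] [-0.03  0.45  0.61  1.74 -0.29  1.04  0.25]
[323.51161123 233.9810936 ]
```

View pics/w1.png

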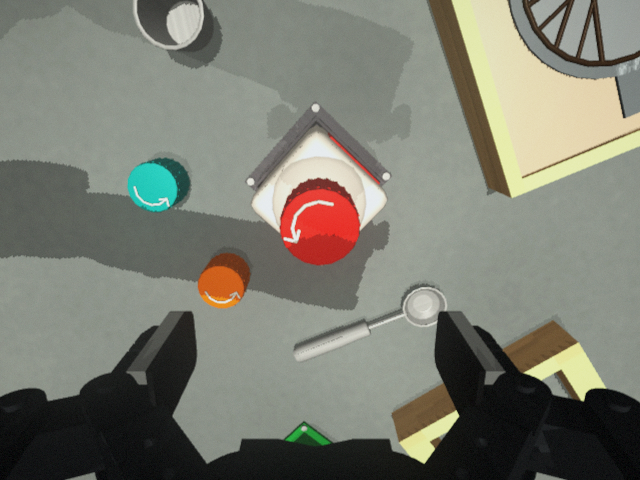

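The wrist view shows the red cap's top face centred at about (320,226). The cup is at (170,20) and the slick runs (300,350)–(425,305), both clear of the fingers.

```bash
python3 - <<'E'
from cell import *
from h import *
w=load("wrist");p=w["pixels"].astype(int)
m=((p[...,0]>205)&(p[...,1]<60)).astype(np.uint8);n,l,st,c=cv2.connectedComponentsWithStats(m);i=1+st[1:,4].argmax();print(st[i],c[i])
h=cv2.convexHull(np.argwhere(l.T==i).astype(np.int32));e=cv2.fitEllipse(h);print(e,onz(w,*e[0],198),onz(w,320,226,198))
s=read_state();print(s["clock"],s["eef_pos"],s["tool_rot"])
E
```

```text
[ 298  199   61   44 1698] [330.72673734 221.48468787]
((329.07916259765625, 225.04751586914062), (54.65900421142578, 61.71528625488281), 79.44977569580078) [ 501.47416483 -219.15969634  198.        ] [ 496.1209518  -217.40479226  198.        ]
2.15 [ 490.94272964 -230.4996675   300.58118965] [3.13761045 0.00637697 1.13921613]
```

>>> send_rows:
  series:
    - {"ax": 0,"ay": 0,"dx": 0.3,"dy": 0.2,"dz": 2,"az": 0,"hand": 0}
    - {"ax": 0,"ay": 0,"dx": 0.5,"dy": 0.4,"dz": 4,"az": 0,"hand": 0}
    - {"ax": 0,"ay": 0,"dx": 0.5,"dy": 0.4,"dz": 6,"az": 0,"hand": 0}
    - {"ax": 0,"ay": 0,"dx": 0.5,"dy": 0.4,"dz": 6,"az": 0,"hand": 0}
    - {"ax": 0,"ay": 0,"dx": 0.5,"dy": 0.4,"dz": 6,"az": 0,"hand": 0}
    - {"ax": 0,"ay": 0,"dx": 0.5,"dy": 0.4,"dz": 6,"az": 0,"hand": 0}
    - {"ax": 0,"ay": 0,"dx": 0.5,"dy": 0.4,"dz": 6,"az": 0,"hand": 0}

```text
clock: 2.85
eef_pos: [497.6, -218.6, 241.4]
tool_rot: [3.14, -0.0, 1.15]
force: [-0.1, -0.1, -0.4]
width: 85.3
gripper_force: 0.0
```

```bash
python3 - <<'E'
from cell import *
from h import *
d=get_image("wrist");pickle.dump(d,open("wrist2.pkl","wb"))
s=read_state();print(s["clock"],s["eef_pos"],s["tool_rot"],s["force"],s["qpos"].round(2))
im=np.ascontiguousarray(d["pixels"][:,:,::-1]);X=[496,-220,198]
th=np.linspace(0,6.283,60)
for (x,y),c in(((496,-222),(255,255,0)),((496,-217.5),(0,255,0))):
    cv2.polylines(im,[np.array([proj(d,[x+25.5*np.cos(a),y+25.5*np.sin(a),198]) for a in th]).astype(np.int32)],True,c,1)
cv2.imwrite("pics/w2.png",im);print(proj(d,[496,-222,198]),proj(d,[501,-222,198]),proj(d,[496,-217,198]))
E
```

```text
2.9 [ 497.55892183 -218.5123804   241.22561633] [ 3.13989040e+00 -2.44967524e-04  1.14993928e+00] [ 0.47284859 -0.10577309 -0.88976129] [-0.01  0.52  0.57  1.82 -0.35  0.91  0.29]
[316.15548042 280.38399282] [325.50508457 276.49770266] [311.94822739 271.71511706]
```

View pics/w2.png

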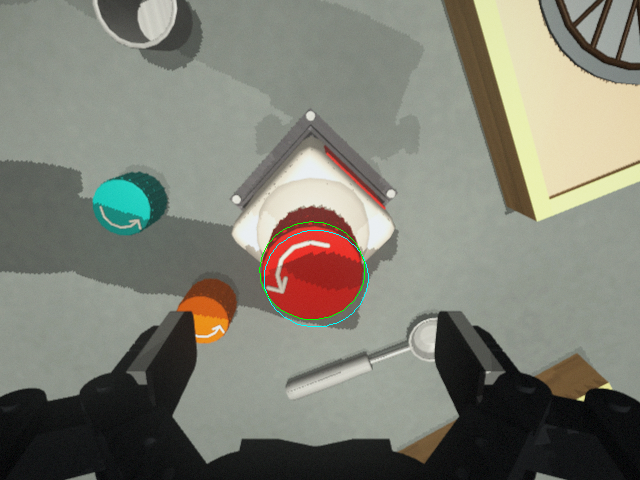

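The picture shows the cap's top face centred near (314,273), which is about (496.6,-218) in the world. That is within about 1 mm of the TCP. Descending and gripping.

>>> send_rows:
  series:
    - {"ax": 0,"ay": 0,"dx": 0,"dy": -0.1,"dz": 2.5,"az": 0,"hand": 0}
    - {"ax": 0,"ay": 0,"dx": 0,"dy": -0.1,"dz": 5,"az": 0,"hand": 0}
    - {"ax": 0,"ay": 0,"dx": 0,"dy": -0.1,"dz": 7,"az": 0,"hand": 0}
    - {"ax": 0,"ay": 0,"dx": 0,"dy": -0.1,"dz": 8,"az": 0,"hand": 0}
    - {"ax": 0,"ay": 0,"dx": 0,"dy": -0.1,"dz": 8,"az": 0,"hand": 0}
    - {"ax": 0,"ay": 0,"dx": 0,"dy": -0.1,"dz": 8,"az": 0,"hand": 0}

```text
clock: 3.5
eef_pos: [496.7, -218.3, 161.1]
tool_rot: [3.14, 0.0, 1.15]
force: [0.9, 0.2, 0.3]
width: 85.3
gripper_force: 0.0
```

>>> send_rows:
  series:
    - {"ax": 0,"ay": 0,"dx": 0,"dy": 0,"dz": 0,"az": 0,"hand": 0.3}
    - {"ax": 0,"ay": 0,"dx": 0,"dy": 0,"dz": 0,"az": 0,"hand": 0.5}
    - {"ax": 0,"ay": 0,"dx": 0,"dy": 0,"dz": 0,"az": 0,"hand": 1}
    - {"ax": 0,"ay": 0,"dx": 0,"dy": 0,"dz": 0,"az": 0,"hand": 1}
    - {"ax": 0,"ay": 0,"dx": 0,"dy": 0,"dz": 0,"az": 0,"hand": 1}
    - {"ax": 0,"ay": 0,"dx": 0,"dy": 0,"dz": 0,"az": 0,"hand": 1}
    - {"ax": 0,"ay": 0,"dx": 0,"dy": 0,"dz": 0,"az": 0,"hand": 1}
    - {"ax": 0,"ay": 0,"dx": 0,"dy": 0,"dz": 0,"az": 0,"hand": 1}

```text
clock: 4.3
eef_pos: [496.6, -218.0, 160.5]
tool_rot: [3.141, -0.0, 1.15]
force: [0.5, -0.3, 4.6]
width: 48.5
gripper_force: 61.1
```

>>> send_rows:
  series:
    - {"ax": 0,"ay": 0,"dx": 0,"dy": 0,"dz": 0.2,"az": 0,"hand": 1}
    - {"ax": 0,"ay": 0,"dx": 0,"dy": 0,"dz": 0.4,"az": 0,"hand": 1}
    - {"ax": 0,"ay": 0,"dx": 0,"dy": 0,"dz": 0.6,"az": 0,"hand": 1}
    - {"ax": 0,"ay": 0,"dx": 0,"dy": 0,"dz": 0.6,"az": 0,"hand": 1}
    - {"ax": 0,"ay": 0,"dx": 0,"dy": 0,"dz": 0.6,"az": 0,"hand": 1}

```text
clock: 4.8
eef_pos: [496.6, -218.1, 155.2]
tool_rot: [3.14, -0.001, 1.15]
force: [-1.6, 2.3, 11.9]
width: 48.7
gripper_force: 61.6
```

>>> send_rows:
  series:
    - {"ax": 0,"ay": 0,"dx": 0,"dy": 0,"dz": 0.1,"az": 0,"hand": 1}
    - {"ax": 0,"ay": 0,"dx": 0,"dy": 0,"dz": 0.1,"az": -0.08,"hand": 1}
    - {"ax": 0,"ay": 0,"dx": 0,"dy": 0,"dz": 0.1,"az": -0.18,"hand": 1}
    - {"ax": 0,"ay": 0,"dx": 0,"dy": 0,"dz": 0.1,"az": -0.28,"hand": 1}
    - {"ax": 0,"ay": 0,"dx": 0,"dy": 0,"dz": 0.1,"az": -0.38,"hand": 1}
    - {"ax": 0,"ay": 0,"dx": 0,"dy": 0,"dz": 0.1,"az": -0.48,"hand": 1}
    - {"ax": 0,"ay": 0,"dx": 0,"dy": 0,"dz": 0.1,"az": -0.5,"hand": 1}

```text
clock: 5.5
eef_pos: [496.9, -218.0, 154.8]
tool_rot: [3.139, -0.0, 1.652]
force: [-1.5, 2.6, 15.3]
width: 48.6
gripper_force: 62.3
```

>>> send_rows:
  series:
    - {"ax": 0,"ay": 0,"dx": 0,"dy": 0,"dz": 0,"az": -0.1,"hand": 1}
    - {"ax": 0,"ay": 0,"dx": 0,"dy": 0,"dz": 0,"az": -0.2,"hand": 1}
    - {"ax": 0,"ay": 0,"dx": 0,"dy": 0,"dz": 0,"az": -0.3,"hand": 1}
    - {"ax": 0,"ay": 0,"dx": 0,"dy": 0,"dz": 0,"az": -0.4,"hand": 1}
    - {"ax": 0,"ay": 0,"dx": 0,"dy": 0,"dz": 0,"az": -0.5,"hand": 1}
    - {"ax": 0,"ay": 0,"dx": 0,"dy": 0,"dz": 0,"az": -0.57,"hand": 1}
    - {"ax": 0,"ay": 0,"dx": 0,"dy": 0,"dz": 0,"az": -0.57,"hand": 1}
    - {"ax": 0,"ay": 0,"dx": 0,"dy": 0,"dz": 0,"az": -0.57,"hand": 1}

```text
clock: 6.3
eef_pos: [496.7, -217.9, 154.8]
tool_rot: [3.14, 0.001, 2.22]
force: [-1.8, 1.0, 15.7]
width: 48.6
gripper_force: 62.3
```

```bash
python3 - <<'E'
from cell import *
from h import *
d=get_image("wrist");s=read_state();print(s["clock"],s["eef_pos"],s["tool_rot"],s["force"],s["torque"],s["qpos"].round(2))
im=d["pixels"][:,:,::-1];cv2.imwrite("pics/w3.png",im)
E
```

```text
6.35 [ 496.67678001 -217.89693575  154.7575318 ] [3.14025507e+00 9.04004554e-04 2.22002333e+00] [-2.01255705  0.89797019 17.06297483] [0.36678419 0.49480532 0.11352923] [ 0.24  0.58  0.18  1.9  -0.16  0.67  1.17]
```

View pics/w3.png

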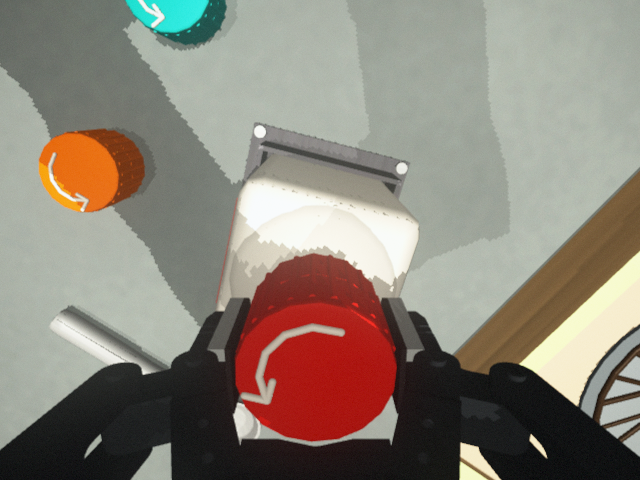

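The arrow arc on the cap still has the same orientation relative to the gripper, at (245–345, 325–405). So the cap turned with the hand, about 61°. Lifting 120 mm.

>>> send_rows:
  series:
    - {"ax": 0,"ay": 0,"dx": 0,"dy": 0,"dz": -0.5,"az": 0,"hand": 1}
    - {"ax": 0,"ay": 0,"dx": 0,"dy": 0,"dz": -1.2,"az": 0,"hand": 1}
    - {"ax": 0,"ay": 0,"dx": 0,"dy": 0,"dz": -2.5,"az": 0,"hand": 1}
    - {"ax": 0,"ay": 0,"dx": 0,"dy": 0,"dz": -4,"az": 0,"hand": 1}
    - {"ax": 0,"ay": 0,"dx": 0,"dy": 0,"dz": -6,"az": 0,"hand": 1}
    - {"ax": 0,"ay": 0,"dx": 0,"dy": 0,"dz": -8,"az": 0,"hand": 1}
    - {"ax": 0,"ay": 0,"dx": 0,"dy": 0,"dz": -10,"az": 0,"hand": 1}
    - {"ax": 0,"ay": 0,"dx": 0,"dy": 0,"dz": -11.5,"az": 0,"hand": 1}
    - {"ax": 0,"ay": 0,"dx": 0,"dy": 0,"dz": -12,"az": 0,"hand": 1}
    - {"ax": 0,"ay": 0,"dx": 0,"dy": 0,"dz": -12,"az": 0,"hand": 1}

```text
clock: 7.35
eef_pos: [496.0, -217.9, 273.2]
tool_rot: [-3.141, -0.0, 2.22]
force: [0.7, 0.1, -1.0]
width: 48.9
gripper_force: 61.9
```

>>> send_rows:
  series:
    - {"ax": 0,"ay": 0,"dx": 0,"dy": 0,"dz": 0,"az": 0,"hand": 1}
    - {"ax": 0,"ay": 0,"dx": 0,"dy": 0,"dz": 0,"az": 0,"hand": 1}
    - {"ax": 0,"ay": 0,"dx": 0,"dy": 0,"dz": 0,"az": 0,"hand": 1}
    - {"ax": 0,"ay": 0,"dx": 0,"dy": 0,"dz": 0,"az": 0,"hand": 1}
    - {"ax": 0,"ay": 0,"dx": 0,"dy": 0,"dz": 0,"az": 0,"hand": 1}

```text
clock: 7.85
eef_pos: [496.1, -217.9, 273.0]
tool_rot: [-3.141, -0.0, 2.22]
force: [-0.1, -0.0, -1.6]
width: 48.9
gripper_force: 61.9
```

```bash
python3 - <<'E'
from cell import *
from h import *
d=get_image("wrist");e=get_image("scene");s=read_state();print(s["clock"],s["eef_pos"],s["tool_rot"],s["force"],s["width"],s["gripper_force"],abs(s["qd"]).max())
a=d["pixels"][::-1][::-1][:,:,::-1];b=e["pixels"][100:340,170:490,::-1]
cv2.imwrite("pics/f.png",np.hstack([cv2.resize(a,(400,300)),cv2.resize(b,(400,300))]))
E
```

```text
7.95 [ 496.13444373 -217.89440362  273.1791806 ] [-3.14149268e+00 -2.12002880e-04  2.21974694e+00] [ 0.53085238  0.18900269 -0.5562031 ] 48.62175168546997 61.85097387351561 0.001565965995992351
```

View pics/f.png

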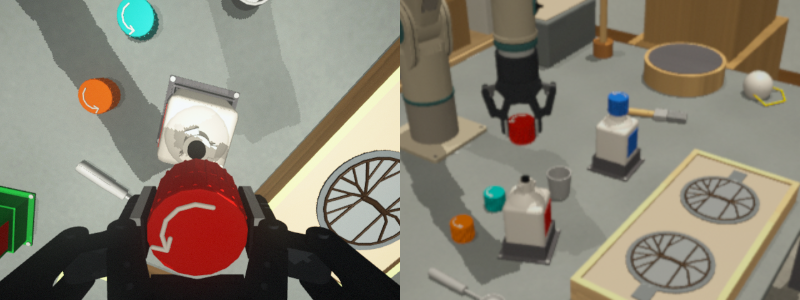

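The cap hangs level in the gripper at (522,128) in the right panel. The open neck shows below it at (525,180), and everything else looks untouched.

```bash
python3 -c "
from cell import *
print(finish_job())"
```

```text
the job is handed in; nothing more can be done
None
```

I pressed the red cap down, turned it about 61° anticlockwise and lifted it off; it is held level and still about 10 cm above the bottle mouth, and the job is handed in (no verdict was returned).

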